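# Vent the vacuum desiccator and take its lid off

### The arm

A 6-joint arm with a two-finger parallel gripper is mounted at the origin on the work surface. World frame = base frame: x ahead of the robot, y to its left, z up, the work surface at z = 0. Lengths are in m, angles in rad, forces in N, time in s.
With the tool pointing down it reaches from about 0.375 to 0.9 m from the base axis. Payload 3.1 kg.
Tool frame: the origin (TCP) lies at the centre of the arm's flange, where the gripper is bolted on; the fingertips stand 173 mm ahead of it and the grasp point (between the pads) lies 155 mm ahead of it (tip_extent is the distance from the TCP to the fingertips, in m); z points along the fingers, y is the direction in which the jaws open and shut (so a half turn about z gives the same grasp; the last joint's range is limited). The gripper opens to 85 mm and grips with 20 to 120 N. Pads are 22 mm wide; open, the fingers measure 114 mm over their backs; the gripper's body (76 mm by 85 mm) begins 54 mm behind the grasp point. The pads swing forward as they close: fully open they stand 13 mm farther back than shut.
Start: joints at [-0.178, 0.527, 1.433, -0, 1.181, -0.178], TCP at [0.625, 0, 0.405] pointing down, gripper open.
Joint ranges: [-3.08, 3.08], [-0.75, 2.2], [0.22, 2.44], [-1.43, 4.57], [0, 2.65], [-2.85, 2.85]. Speed limits (rad/s): [2.79, 2.79, 3.14, 3.14, 3.14, 3.14].

### API

Orientations are given as a unit quaternion [x, y, z, w].
In Python, from station import sense, snapshot, sign_off, tip_extent gives the robot as it stands. The module is installed in compiled form; this text tells all that it offers.
- The arm moves only by the tool servo_tool, never from a script. Its argument "rows" is a list of rows, each a list of 3 entries, a list of its own where there are three numbers: the shift along the tool's x, y, z in mm, then the turn about the tool's z in degrees, then the opening, from -1 (shut) to 1 (fully open), so that 0 is half open. A call has 1 to 8 rows; each row is the pose to reach, as a shift and turn from the pose measured when the call began, along the tool's axes at that moment; what a row does not reach only later rows make up. A row lasts 1/10 s, in which the tool goes at most 50 mm and 8.59 degrees, less where a joint would pass 70% of its speed; a pose out of reach is approached as far as the arm can. A call with a gripper value outside its range is refused whole. The fingers move at their own pace and stop on an object; "force" is the grip in N (left out, the last holds). Time passes only in rows, so rows that repeat a pose let the fingers close. It gives the time, the measured TCP pose, the force and the opening at its end, in the units of the state.
- sense(): the state, without advancing time (a new reading comes with each control period).
- snapshot(name): name is "scene" or "side" or "wrist"; returns a dict with "image" (384x512x3 uint8, blue, green, red), "z_map" (384x512 float32, m along the optical axis (not along the pixel's ray), 0 where there is no reading), "vertical_fov" (degrees; the focal length in pixels is half the picture's height over the tangent of half this angle, whatever the lens; pixels are square), "cx", "cy" (the principal point, pixels), "k1" (the pictures are not rectified: a ray, as slopes to the right and down, at radius r is drawn at 1 + k1 r^2 times it, then the intrinsics apply), "cam_to_world" (4x4, takes a point from camera to world coordinates). Camera axes: x right, y down, z forward; pixel columns grow to the right and rows downward; lengths in m; the calibration is good to about 2 mm. A picture is of the moment at which its call begins.
- sign_off(): hands the job in, once; it reports no verdict.
The state is a dict: "t": time; "q": joint angles; "qd": joint speeds; "tau": joint torques, N m; "tcp_pos": TCP position; "tool_rot": TCP orientation; "force": force on the tool from outside, world axes, zero at the start; "ft_torque": the same for the moment, N m; "finger_gap": opening from 0.0 (shut) to 1.0 (fully open).
Only numpy, scipy, OpenCV 4.12 (cv2) and the standard library are available. Lean on these libraries where they do the work, as an engineer would, in place of code of your own. Each camera call takes 0.05 s, during which the arm holds its last target. There are 200 camera calls.

### The job

The larger of the two vacuum desiccators on the bench is still under vacuum. Let the air in by turning its vent tap clockwise (seen from above) a quarter turn, fully open, then lift its lid off by the knob and set it down, not drop it, upright in the middle of the square black rubber mat. Leave the tap open.

Things in the scene. Friction and masses are not known exactly. Their poses are not given: they have to be found in the camera images.
- vent_tap (a joint): Tap of the larger desiccator (white fixed pot, 150 mm over its rim, 74 mm high; the other is 108 mm over its rim). Vertical axis; 0 rad = shut, as at the start; 1.57 = fully open, at a stop; grows clockwise seen from above (negative about +z). Stiff (about 0.06 N m), stays where left. Shut, the vacuum holds the lid fast; it frees the lid when well open.
- vent_tap_grip (a point): Grip point on the tap's axis. The handle is an upright black bar 46 mm long (along this y axis), 12 mm thick (x), 30 mm high: top 13 mm above this point, underside 17 mm below; z up; turns with the tap. It stands on a side tube 130 mm from the pot's axis, facing roughly to the robot: across the tube when shut, along it when open. The pot's rim is 39 mm lower.
- lid_knob (a point): Grip point on the lid's knob, a black cylinder 30 mm across, 40 mm high: top 14 mm above, clear dome 26 mm below. z = lid axis, up. Loose lid, about 0.25 kg; grey rim 150 mm across. Its locating lip, 118 mm across, reaches 10 mm into the pot with 4 mm play: lift 15 mm or more straight up before moving sideways. The lip's underside, on which the lid stands, is 78 mm below this point.
- lid_mat: Square black rubber mat 220 x 220 mm, 4 mm thick, fixed on the bench. Origin at the centre of its underside, at bench height; z up. With the lid standing on it, the knob's grip point is 82 mm above this origin.

How it is judged:
By the outcome, as a careful person would: the job done as asked, in the order asked, and still so for the second after the job is handed in, with the robot touching nothing.
It also fails if it takes over 51 s, if anything falls off the work surface, if the arm or the gripper's body presses on something with over 40 N, if the wrist force passes 120 N, or if a joint passes its speed limit or range.

## Working session

There is one attempt and no reset: what is moved stays moved. The work goes in short steps, Python scripts to look and compute and a tool call to move; the robot and the scene stay as the last step left them, time stands still between calls to the robot, and variables do not carry over. Pictures are saved under pics/ and viewed, about 8 in all and at most 12, crops included, and the job is handed in when it is done.

Besides the shell and the picture viewer there is one more tool, called after "Emit:" as a command line: name --argument value ..., lists and objects as JSON in quotes. servo_tool: Moves the arm, as the interface text tells. Its arguments: {"type":"object","properties":{"rows":{"type":"array"},"force":{"type":"number"}},"required":["rows"]}

```bash
mkdir -p pics; cat > h.py <<'E'
import numpy as np, cv2
from station import *
def cloud(s):
    h,w=s["z_map"].shape; f=h/2/np.tan(np.radians(s["vertical_fov"])/2)
    K=np.array([[f,0,s["cx"]],[0,f,s["cy"]],[0,0,1.]])
    u,v=np.meshgrid(np.arange(w),np.arange(h))
    p=cv2.undistortPoints(np.stack([u,v],-1).reshape(-1,1,2).astype(float),K,np.array([s["k1"],0,0,0.])).reshape(h,w,2)
    r=np.dstack([p,np.ones((h,w))])
    T=s["cam_to_world"]; R=r@T[:3,:3].T
    P=R*s["z_map"][...,None]+T[:3,3]
    P[s["z_map"]==0]=np.nan
    return P,R,T[:3,3]
def onplane(R,o,z): return o+R*((z-o[2])/R[...,2])[...,None]
E
python3 - <<'E'
from h import *
ims=[]
for n in ["scene","side"]:
    s=snapshot(n); np.save(n+".npy",s,allow_pickle=True); ims.append(s["image"])
    print(n,s["cam_to_world"].round(3).tolist(),s["vertical_fov"],s["k1"])
    cv2.imwrite(f"pics/{n}0.png",s["image"])
x=sense();print(x["t"],x["tcp_pos"],x["tool_rot"],x["finger_gap"],tip_extent)
E
```

```text
scene [[0.607, 0.537, -0.585, 1.302], [0.794, -0.422, 0.437, -0.596], [-0.012, -0.73, -0.683, 0.992], [0.0, 0.0, 0.0, 1.0]] 44.25149126670839 -0.07878366344917882
side [[0.782, -0.378, 0.496, 0.094], [-0.624, -0.468, 0.626, -0.602], [-0.004, -0.799, -0.602, 0.683], [0.0, 0.0, 0.0, 1.0]] 53.633185173328584 -0.10459234331080122
0.1 [6.24682406e-01 9.09659309e-05 4.03815192e-01] [ 7.07113083e-01  7.07099750e-01 -5.76208631e-04 -8.36292924e-04] 0.9958427616015673 0.1734
```

View pics/scene0.png

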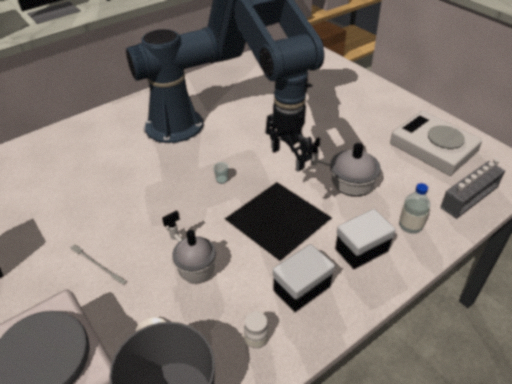

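View pics/side0.png

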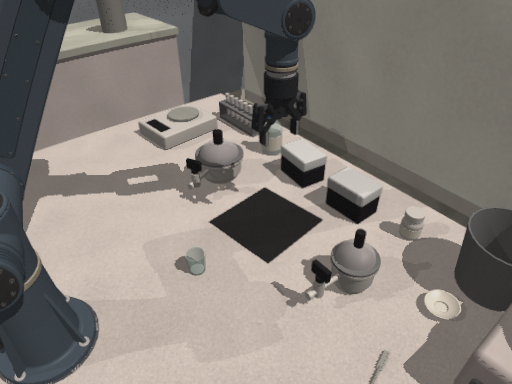

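Scene: desiccators at (356,170) (far, +y) and (194,258) (near, tap at 172,218); mat at (278,218). Side: same ones at (219,158), tap (194,166), knob (218,137), and (355,262), tap (321,271); mat (266,222).

```bash
cat > m.py <<'E'
from h import *
def blobs(s,boxes):
    P,R,o=cloud(s); im=s["image"].max(2)
    for n,(a,b,c,d),zt,thr in boxes:
        m=np.zeros(im.shape,bool); m[b:d,a:c]=im[b:d,a:c]<thr
        k,l,st,ce=cv2.connectedComponentsWithStats(m.astype(np.uint8))
        i=1+st[1:,4].argmax(); m=l==i; Q=P[m]; Q=Q[~np.isnan(Q[:,0])]
        print(n,st[i],"med",np.median(Q,0).round(4),"z5/95",np.percentile(Q[:,2],[5,95]).round(4))
        top=Q[Q[:,2]>np.percentile(Q[:,2],95)-.006]
        print("  top",top.mean(0).round(4),cv2.minAreaRect((top[:,:2]*1000).astype(np.float32)))
        if n=="mat": print("  rect",cv2.minAreaRect((onplane(R,o,.004)[m][:,:2]*1000).astype(np.float32)))
def rim(s,c,zr=(.05,.10)):
    P,R,o=cloud(s); d=np.hypot(P[...,0]-c[0],P[...,1]-c[1]); 
    m=(d<.1)&(P[...,2]>.02); print(" z prof",[(round(a,3),int((m&(abs(P[...,2]-a)<.005)).sum()),np.ptp(P[m&(abs(P[...,2]-a)<.005)][:,0:2],0).round(3).tolist()) for a in np.arange(.03,.19,.01) if (m&(abs(P[...,2]-a)<.005)).any()])
E
python3 - <<'E'
from m import *
a=np.load("scene.npy",allow_pickle=True).item(); b=np.load("side.npy",allow_pickle=True).item()
print("scene");blobs(a,[("mat",(220,180,335,262),0,60),("knobL",(345,140,370,165),0,60),("tapS",(160,208,182,228),0,60),("knobS",(180,228,202,245),0,60)])
print("side");blobs(b,[("mat",(205,185,325,262),0,60),("knobL",(208,128,228,146),0,60),("tapL",(182,155,204,176),0,60),("tapS",(308,258,333,285),0,60),("knobS",(350,228,370,248),0,60)])
P,_,_=cloud(b); 
for c in [P[137,218],P[240,360]]: print(c); rim(b,c)
cv2.imwrite("pics/tap.png",cv2.resize(b["image"][115:215,160:270],None,fx=6,fy=6,interpolation=cv2.INTER_CUBIC))
E
```

```text
scene
mat [ 227  184  103   76 4054] med [ 0.5985 -0.0029  0.0031] z5/95 [-0.0002  0.0066]
  top [ 0.5963 -0.0017  0.0035] ((591.8695068359375, 2.8749465942382812), (215.36404418945312, 216.1106414794922), 7.399342060089111)
  rect ((592.0811157226562, 2.6642379760742188), (213.49208068847656, 212.93885803222656), 7.547972202301025)
knobL [353 143  10  15 129] med [0.6268 0.2662 0.1465] z5/95 [0.1244 0.1567]
  top [0.6229 0.2703 0.1547] ((623.5346069335938, 270.2496643066406), (24.730093002319336, 27.86629867553711), 89.10071563720703)
tapS [163 212  16  15 156] med [ 0.5042 -0.282   0.1136] z5/95 [0.0939 0.1261]
  top [ 0.5031 -0.2825  0.124 ] ((502.6081848144531, -282.2828369140625), (11.824312210083008, 40.07077407836914), 7.2121477127075195)
knobS [186 230  10  15 107] med [ 0.6148 -0.2849  0.145 ] z5/95 [0.1239 0.1562]
  top [ 0.6104 -0.2831  0.1546] ((608.7470092773438, -282.3211669921875), (14.445771217346191, 21.543210983276367), 58.999755859375)
side
mat [ 210  188  111   74 4212] med [ 0.5801 -0.0064  0.0039] z5/95 [0.0018 0.0062]
  top [ 0.5833 -0.0038  0.0039] ((589.00714
[... 1565 characters left out ...]
, 0.023]), (np.float64(0.15), 36, [0.029, 0.03]), (np.float64(0.16), 29, [0.025, 0.028])]
[ 0.60121418 -0.28872317  0.14120556]
 z prof [(np.float64(0.03), 107, [0.067, 0.08]), (np.float64(0.04), 111, [0.123, 0.083]), (np.float64(0.05), 111, [0.117, 0.075]), (np.float64(0.06), 152, [0.109, 0.064]), (np.float64(0.07), 123, [0.128, 0.095]), (np.float64(0.08), 525, [0.16, 0.108]), (np.float64(0.09), 175, [0.064, 0.095]), (np.float64(0.1), 282, [0.072, 0.08]), (np.float64(0.11), 360, [0.134, 0.067]), (np.float64(0.12), 120, [0.037, 0.043]), (np.float64(0.13), 51, [0.112, 0.031]), (np.float64(0.14), 39, [0.018, 0.018]), (np.float64(0.15), 42, [0.015, 0.021]), (np.float64(0.16), 59, [0.02, 0.02])]
```

View pics/tap.png

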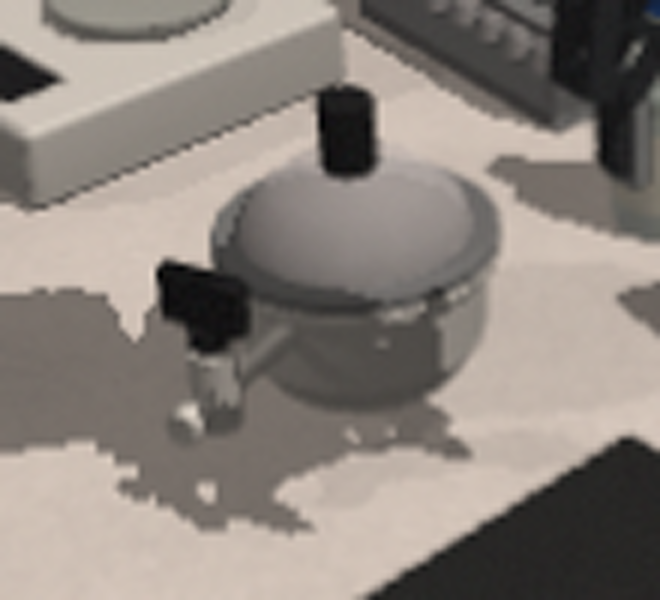

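The larger one is at +y: knob (0.621,0.270), tap (0.502,0.2165), 130 mm apart as stated, with top heights of 0.126 and 0.156 that fit. The mat centre is about (0.590,0.0035). I'll hover over the tap and check from the wrist camera.

Emit:
servo_tool --rows '[[[0, 0, 0], 0, 0], [[43, -25, 10], -5, 0], [[86, -49, 20], -10, 0], [[129, -74, 30], -15, 0], [[172, -98, 40], -20, 0], [[215, -123, 50], -25, 0], [[215, -123, 50], -25, 0], [[215, -123, 50], -25, 0]]' --force 60

```text
t: 0.9
tcp_pos: [0.5008, 0.2163, 0.3538]
tool_rot: [0.536, 0.844, -0.001, -0.001]
force: [0.6, -0.8, 0.5]
finger_gap: 0.502
```

```bash
cat > w.py <<'E'
import sys
from h import *
from scipy.spatial.transform import Rotation as Ro
def wrist(c,z,name=None,rad=.06):
    s=snapshot("wrist"); P,R,o=cloud(s); x=sense()
    if name: cv2.imwrite(f"pics/{name}.png",s["image"])
    M=Ro.from_quat(x["tool_rot"]).as_matrix(); t=x["tcp_pos"]
    m=(np.hypot(P[...,0]-c[0],P[...,1]-c[1])<rad)&(abs(P[...,2]-z)<.006)&(s["image"].max(2)<70)
    k,l,st,ce=cv2.connectedComponentsWithStats(m.astype(np.uint8)); i=1+st[1:,4].argmax()
    r=cv2.minAreaRect((onplane(R,o,z)[l==i][:,:2]*1000).astype(np.float32))
    print("n",st[i],"rect",r,"zmed",np.median(P[l==i][:,2]))
    return r,M,t
def state():
    x=sense(); M=Ro.from_quat(x["tool_rot"]).as_matrix()
    print("t",x["t"],"tcp",x["tcp_pos"].round(4) if hasattr(x["tcp_pos"],"round") else x["tcp_pos"],"ydir deg",np.degrees(np.arctan2(M[1,1],M[0,1])).round(2),"z",M[:,2].round(4),"F",np.round(x["force"],1),"gap",x["finger_gap"],"q",np.round(x["q"],2))
def need(p,M,t): print("tool shift to xyz (mm):",(M.T@(np.array(p)-t)*1000).round(1))
E
python3 - <<'E'
from w import *
r,M,t=wrist((.502,.2165),.126,"w1")
need([r[0][0]/1000,r[0][1]/1000,.113+.155],M,t); state()
E
```

```text
n [254 172  16  56 796] rect ((501.37408447265625, 222.4324493408203), (11.736437797546387, 45.207096099853516), 25.17446517944336) zmed 0.12655912548371245
tool shift to xyz (mm): [ 6.7  2.7 86.2]
t 0.95 tcp [0.5018 0.2153 0.3542] ydir deg 25.04 z [-1.2e-03 -1.0e-04 -1.0e+00] F [0.2 0.1 0.1] gap 0.497545842021665 q [ 0.2   0.49  1.68  0.    0.97 -0.24]
```

View pics/w1.png

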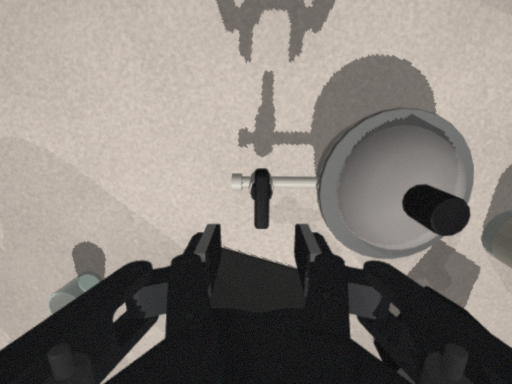

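The wrist view shows the bar at (262,198), the tube along row 182 and the knob top at (443,214). The wrist and side estimates differ by 6 mm along the bar, so I'll cross-check using the knob.

```bash
python3 - <<'E'
from w import *
r,M,t=wrist((.621,.27),.156,None,.04)
s=snapshot("wrist");P,R,o=cloud(s)
d=np.hypot(P[...,0]-.502,P[...,1]-.2165)
m=(d<.05)&(P[...,2]>.09)&(s["image"].max(2)<70)
for lo in (.09,.1,.11,.12,.123): 
  mm=m&(P[...,2]>lo); v,u=np.nonzero(mm); print(lo,mm.sum(),u.min(),u.max(),v.min(),v.max(),P[mm][:,:3].mean(0).round(4))
print(s["z_map"][170:235:5,262].round(3), P[170:235:5,262].round(3).tolist())
# rim ring of lid
d=np.hypot(P[...,0]-.621,P[...,1]-.27); q=(d<.1)&(abs(P[...,2]-.08)<.008)
Q=P[q][:,:2]*1000; print("rim circle",cv2.minEnclosingCircle(Q.astype(np.float32)))
b=np.load("side.npy",allow_pickle=True).item()
P,R,o=cloud(b)
m=(np.hypot(P[...,0]-.502,P[...,1]-.2165)<.05)&(P[...,2]>.1)&(b["image"].max(2)<60)
Q=P[m]; print("side bar",cv2.minAreaRect((Q[:,:2]*1000).astype(np.float32)),Q.mean(0))
q=(np.hypot(P[...,0]-.621,P[...,1]-.27)<.1)&(abs(P[...,2]-.08)<.008)
print("side rim",cv2.minEnclosingCircle((P[q][:,:2]*1000).astype(np.float32)))
E
```

```text
n [ 422  192   46   41 1431] rect ((616.9279174804688, 275.5732727050781), (28.081161499023438, 32.862186431884766), 89.24856567382812) zmed 0.15660234990147495
0.09 34649 53 459 166 383 [0.4986 0.224  0.2559]
0.1 34589 53 459 166 383 [0.4986 0.224  0.2561]
0.11 34575 53 459 167 383 [0.4986 0.224  0.2562]
0.12 34545 53 459 169 383 [0.4986 0.224  0.2563]
0.123 34534 53 459 170 383 [0.4986 0.224  0.2564]
[0.204 0.202 0.203 0.204 0.205 0.206 0.207 0.208 0.209 0.211 0.212 0.214
 0.351] [[0.494, 0.242, 0.124], [0.495, 0.239, 0.126], [0.497, 0.236, 0.127], [0.499, 0.232, 0.127], [0.5, 0.229, 0.126], [0.502, 0.225, 0.127], [0.504, 0.221, 0.127], [0.505, 0.218, 0.127], [0.507, 0.214, 0.127], [0.509, 0.21, 0.127], [0.511, 0.206, 0.127], [0.513, 0.202, 0.126], [0.541, 0.148, 0.001]]
rim circle ((619.3349609375, 275.28564453125), 75.24393463134766)
side bar ((502.7563781738281, 215.72117614746094), (12.860916137695312, 45.81444549560547), 27.05443572998047) [0.50125903 0.21330763 0.11553529]
side rim ((621.0283813476562, 269.4271545410156), 76.57844543457031)
```

```bash
python3 - <<'E'
from w import *
s=snapshot("wrist");P,R,o=cloud(s);x=sense()
M=Ro.from_quat(x["tool_rot"]).as_matrix(); L=(P-x["tcp_pos"])@M*1000
print("cam in tool",((o-x["tcp_pos"])@M*1000).round(1))
for a,b in [(120,140),(140,150),(150,160),(160,170),(170,180)]:
    m=(L[...,2]>a)&(L[...,2]<b)&(abs(L[...,0])<30)&(abs(L[...,1])<60)
    for sg in (-1,1):
        q=L[m&(L[...,1]*sg>0)]
        if len(q): print(a,b,sg,len(q),"x",q[:,0].min().round(1),q[:,0].max().round(1),"y",q[:,1].min().round(1),q[:,1].max().round(1))
E
```

```text
cam in tool [68.4  0.5 30. ]
120 140 -1 1211 x -11.3 14.6 y -52.7 -20.5
120 140 1 1203 x -12.2 14.6 y 21.8 54.0
140 150 -1 377 x -10.5 12.1 y -35.1 -20.4
140 150 1 377 x -10.8 12.3 y 21.8 36.0
150 160 -1 312 x -11.4 12.3 y -34.4 -20.6
150 160 1 311 x -10.6 12.1 y 21.8 36.0
160 170 -1 178 x -10.4 12.1 y -33.1 -20.6
160 170 1 177 x -9.9 11.8 y 21.8 35.3
170 180 -1 4 x -6.3 -4.3 y -20.9 -20.8
170 180 1 5 x -7.3 8.1 y 22.0 22.2
```

In the wrist camera the pads sit within 1 mm of nominal, so I trust its finger-relative reading. I'll move in close and re-check.

Emit:
servo_tool --rows '[[[5, 2, 25], 0, 0], [[5, 2, 48], 0, 0], [[5, 2, 48], 0, 0], [[5, 2, 48], 0, 0]]'

```text
t: 1.5
tcp_pos: [0.5032, 0.2184, 0.3066]
tool_rot: [0.539, 0.842, -0.0, -0.0]
force: [0.2, -0.3, -1.7]
finger_gap: 0.498
```

```bash
python3 - <<'E'
from w import *
r,M,t=wrist((.502,.22),.126,"w2",.04)
need([r[0][0]/1000,r[0][1]/1000,.113+.155],M,t); state()
E
```

```text
n [ 247  189   20   70 1279] rect ((501.2532043457031, 222.4017333984375), (11.57921028137207, 45.59523010253906), 24.765382766723633) zmed 0.1265337809129046
tool shift to xyz (mm): [ 4.3 -0.4 39.2]
t 1.55 tcp [0.5034 0.2187 0.3072] ydir deg 24.78 z [ 1.e-03  6.e-04 -1.e+00] F [-0.1  0.3  0.1] gap 0.5020842993555871 q [ 0.21  0.56  1.72  0.    0.86 -0.23]
```

View pics/w2.png

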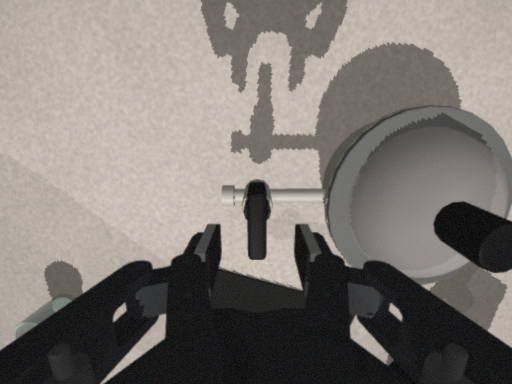

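The bar is centred between the jaws at (257,222) and about 4 mm farther along tool x. I'll descend and close.

Emit:
servo_tool --rows '[[[4, 0, 15], 0, 0], [[4, 0, 35], 0, 0], [[4, 0, 35], 0, 0], [[4, 0, 35], 0, -1], [[4, 0, 35], 0, -1], [[4, 0, 35], 0, -1], [[4, 0, 35], 0, -1], [[4, 0, 35], 0, -1]]' --force 60

```text
t: 2.35
tcp_pos: [0.5012, 0.2219, 0.2737]
tool_rot: [0.539, 0.843, -0.0, 0.0]
force: [-3.1, -2.6, 6.3]
finger_gap: 0.126
```

```bash
python3 -c "
from w import *
state()"
```

```text
t 2.35 tcp [0.5012 0.2219 0.2737] ydir deg 24.82 z [-0.e+00 -6.e-04 -1.e+00] F [-3.1 -2.6  6.3] gap 0.1261079707418143 q [ 0.21  0.62  1.74 -0.    0.79 -0.22]
```

Gripped: the gap of about 11 mm matches the bar. Now turning clockwise (+ about tool z).

Emit:
servo_tool --rows '[[[0, 0, 0], 7, -1], [[0, 0, 0], 14, -1], [[0, 0, 0], 21, -1], [[0, 0, 0], 28, -1], [[0, 0, 0], 35, -1], [[0, 0, 0], 42, -1], [[0, 0, 0], 49, -1], [[0, 0, 0], 49, -1]]'

```text
t: 3.15
tcp_pos: [0.5019, 0.2218, 0.2738]
tool_rot: [0.84, 0.543, 0.001, 0.001]
force: [2.4, -1.6, -6.8]
finger_gap: 0.13
```

```bash
python3 -c "
from w import *
state();print(sense()['ft_torque'])"
```

```text
t 3.15 tcp [0.5019 0.2218 0.2738] ydir deg -24.18 z [ 2.3e-03 -4.0e-04 -1.0e+00] F [ 2.4 -1.6 -6.8] gap 0.12981804578588738 q [ 0.21  0.62  1.74 -0.    0.79  0.64]
[-0.13004731 -0.40253528 -0.05284112]
```

Emit:
servo_tool --rows '[[[0, 0, 0], 7, -1], [[0, 0, 0], 14, -1], [[0, 0, 0], 21, -1], [[0, 0, 0], 28, -1], [[0, 0, 0], 35, -1], [[0, 0, 0], 40, -1], [[0, 0, 0], 44, -1], [[0, 0, 0], 44, -1]]'

```text
t: 3.95
tcp_pos: [0.5023, 0.2215, 0.2738]
tool_rot: [0.981, 0.194, 0.002, 0.002]
force: [2.0, -3.2, -6.4]
finger_gap: 0.124
```

```bash
python3 -c "
from w import *
state();print(sense()['ft_torque'])"
```

```text
t 3.95 tcp [0.5023 0.2215 0.2738] ydir deg -67.68 z [ 0.0039 -0.0027 -1.    ] F [ 2.  -3.2 -6.4] gap 0.1243887187977499 q [ 0.21  0.62  1.74 -0.    0.79  1.4 ]
[-0.45040491 -0.37266351  1.40515165]
```

The 1.4 N m moment shows the stop is reached. Releasing and rising.

Emit:
servo_tool --rows '[[[0, 0, 0], -2, 0], [[0, 0, 0], -2, 0], [[0, 0, 0], -2, 0], [[0, 0, 0], -2, 0], [[0, 0, -30], -2, 0], [[0, 0, -70], -2, 0.6], [[0, 0, -100], -2, 0.6], [[0, 0, -100], -2, 0.6]]'

```text
t: 4.75
tcp_pos: [0.5031, 0.2222, 0.3784]
tool_rot: [0.978, 0.211, 0.007, 0.002]
force: [0.1, -0.3, 0.8]
finger_gap: 0.8
```

```bash
python3 - <<'E'
from w import *
state()
r,M,t=wrist((.502,.2225),.126,"w3",.04)
r,M,t=wrist((.618,.274),.156,None,.04)
need([r[0][0]/1000,r[0][1]/1000,.142+.155],M,t)
s=snapshot("side"); P,_,_=cloud(s)
m=(np.hypot(P[...,0]-.502,P[...,1]-.2185)<.05)&(P[...,2]>.1)&(P[...,2]<.135)&(s["image"].max(2)<60)
print("side bar",cv2.minAreaRect((P[m][:,:2]*1000).astype(np.float32)))
E
```

```text
t 4.75 tcp [0.5031 0.2222 0.3784] ydir deg -65.68 z [ 1.370e-02 -1.000e-04 -9.999e-01] F [ 0.1 -0.3  0.8] gap 0.8002342390886659 q [ 0.21  0.46  1.65 -0.    1.02  1.36]
n [250 176  14  50 597] rect ((503.4123840332031, 221.62481689453125), (45.22374725341797, 11.239649772644043), 24.62287139892578) zmed 0.12641265862485268
n [ 234    0   44   52 1746] rect ((618.5316772460938, 274.8086242675781), (28.82045555114746, 28.956262588500977), 67.29904174804688) zmed 0.15668269771519638
tool shift to xyz (mm): [128.   -0.5  78.1]
side bar ((502.4275817871094, 215.5041961669922), (45.22563171386719, 12.324172019958496), 22.599584579467773)
```

View pics/w3.png

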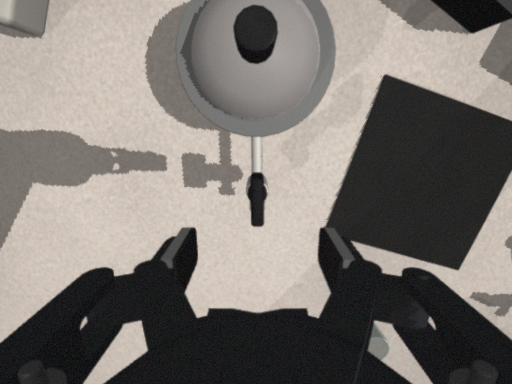

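The tap bar at (258,200) now lies along the tube, at 24.6° against 115° before, so it is fully open. The knob is at (255,30) and the mat at right has opposite corners (385,75) and (459,269). Next I go over the knob.

Emit:
servo_tool --rows '[[[30, 0, 0], 0, 0.6], [[65, 0, 0], 0, 0.6], [[100, 0, 0], 0, 0.6], [[128, 0, 10], 0, 0.6], [[128, 0, 20], 0, 0.6], [[128, 0, 20], 0, 0.6], [[128, 0, 20], 0, 0.6]]'

```text
t: 5.6
tcp_pos: [0.6167, 0.2739, 0.3517]
tool_rot: [0.978, 0.211, -0.002, 0.002]
force: [0.0, -0.2, 0.2]
finger_gap: 0.799
```

```bash
python3 - <<'E'
from w import *
state()
r,M,t=wrist((.6185,.274),.156,"w4",.03)
need([r[0][0]/1000,r[0][1]/1000,.142+.155],M,t)
s=cv2.imread("pics/w3.png").max(2); 
s=snapshot("wrist");P,R,o=cloud(s)
d=np.hypot(P[...,0]-.619,P[...,1]-.274); q=(d<.1)&(abs(P[...,2]-.08)<.006)
print("rim",cv2.minEnclosingCircle((P[q][:,:2]*1000).astype(np.float32)))
m=(abs(P[...,2]-.003)<.012)&(s["image"].max(2)<60)&(np.hypot(P[...,0]-.59,P[...,1])<.18)
Q=onplane(R,o,.004)[m][:,:2]*1000
print("mat",m.sum(),cv2.minAreaRect(Q.astype(np.float32)))
E
```

```text
t 5.6 tcp [0.6167 0.2739 0.3517] ydir deg -65.68 z [-0.0023 -0.0041 -1.    ] F [ 0.  -0.2  0.2] gap 0.7992952768711035 q [ 0.25  0.65  1.35 -0.    1.15  1.4 ]
n [ 236  193   42   43 1430] rect ((621.2666015625, 276.19085693359375), (29.86335563659668, 27.50975799560547), 24.24660301208496) zmed 0.15657525788601145
tool shift to xyz (mm): [ 5.  -0.4 55.7]
rim ((620.3829345703125, 275.3313293457031), 75.09176635742188)
mat 12532 ((588.7928466796875, 6.654945373535156), (217.97093200683594, 219.66334533691406), 7.519817352294922)
```

View pics/w4.png

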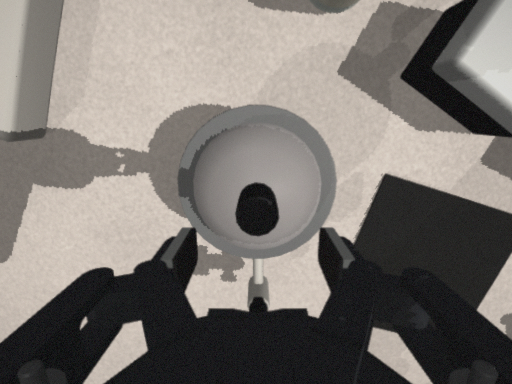

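Knob top at (257,215), centred between the jaws. Wrist estimates: knob (0.6205,0.2755), mat (0.589,0.006). Descending and gripping.

Emit:
servo_tool --rows '[[[4, 0, 20], 0, 0.6], [[4, 0, 40], 0, 0.6], [[4, 0, 52], 0, 0.6], [[4, 0, 52], 0, 0.6], [[4, 0, 52], 0, -1], [[4, 0, 52], 0, -1], [[4, 0, 52], 0, -1], [[4, 0, 52], 0, -1]]' --force 50

```text
t: 6.5
tcp_pos: [0.6213, 0.2756, 0.303]
tool_rot: [0.978, 0.211, 0.002, 0.002]
force: [-0.5, -0.6, 5.2]
finger_gap: 0.331
```

Emit:
servo_tool --rows '[[[0, 0, 0], 0, -1], [[0, 0, 0], 0, -1]]'

```text
t: 6.7
tcp_pos: [0.6213, 0.2756, 0.303]
tool_rot: [0.978, 0.211, 0.002, 0.002]
force: [0.1, 0.1, 0.5]
finger_gap: 0.332
```

```bash
python3 -c "
from w import *
state()"
```

```text
t 6.7 tcp [0.6213 0.2756 0.303 ] ydir deg -65.69 z [ 0.0039 -0.0025 -1.    ] F [0.1 0.1 0.5] gap 0.33214275654574205 q [ 0.25  0.71  1.37 -0.    1.05  1.4 ]
```

Emit:
servo_tool --rows '[[[0, 0, -5], 0, -1], [[0, 0, -12], 0, -1], [[0, 0, -20], 0, -1], [[0, 0, -35], 0, -1], [[0, 0, -50], 0, -1], [[0, 0, -60], 0, -1], [[0, 0, -60], 0, -1], [[0, 0, -60], 0, -1]]'

```text
t: 7.5
tcp_pos: [0.621, 0.2757, 0.3636]
tool_rot: [0.978, 0.211, 0.002, 0.002]
force: [0.5, 0.4, -2.9]
finger_gap: 0.336
```

```bash
python3 - <<'E'
from w import *
state(); x=sense(); M=Ro.from_quat(x["tool_rot"]).as_matrix()
need([.589,.006,x["tcp_pos"][2]],M,x["tcp_pos"])
s=snapshot("side"); cv2.imwrite("pics/s2.png",s["image"])
P,_,_=cloud(s); q=(np.hypot(P[...,0]-.62,P[...,1]-.272)<.085)&(P[...,2]>.12)&(P[...,2]<.16)
print(np.isfinite(P[q][:,0]).sum(),cv2.minEnclosingCircle((P[q][:,:2]*1000).astype(np.float32)))
E
```

```text
t 7.5 tcp [0.621  0.2757 0.3636] ydir deg -65.69 z [ 0.0046 -0.0022 -1.    ] F [ 0.5  0.4 -2.9] gap 0.3358581298125186 q [ 0.25  0.64  1.33 -0.    1.17  1.4 ]
tool shift to xyz (mm): [-140.1  232.6    0.5]
636 ((619.96240234375, 270.3804931640625), 76.37342071533203)
```

View pics/s2.png

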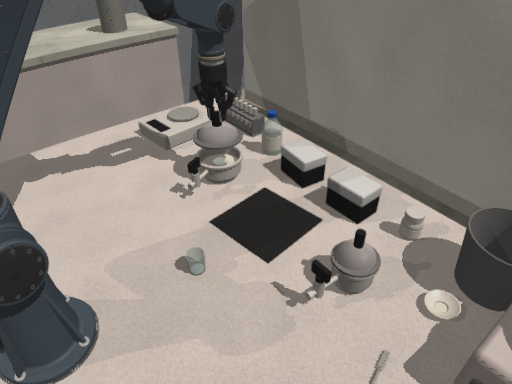

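The lid is off and level at (217,135), hanging freely at 2.9 N, and the tap is still open. Carrying it over the mat.

Emit:
servo_tool --rows '[[[-8, 13, 0], 0, -1], [[-24, 40, 0], 0, -1], [[-46, 77, 0], 0, -1], [[-70, 117, 0], 0, -1], [[-94, 156, 0], 0, -1], [[-116, 193, 0], 0, -1], [[-132, 220, 0], 0, -1], [[-140, 233, 0], 0, -1]]'

```text
t: 8.35
tcp_pos: [0.5882, 0.0021, 0.3629]
tool_rot: [0.978, 0.209, 0.0, 0.002]
force: [-0.2, 0.8, -2.4]
finger_gap: 0.332
```

Emit:
servo_tool --rows '[[[0, 0, 0], 0, -1], [[0, 0, 0], 0, -1], [[0, 0, 0], 0, -1]]'

```text
t: 8.65
tcp_pos: [0.5882, 0.0033, 0.3626]
tool_rot: [0.978, 0.209, 0.0, 0.001]
force: [-0.1, 0.3, -2.7]
finger_gap: 0.335
```

```bash
python3 - <<'E'
from w import *
state(); x=sense(); M=Ro.from_quat(x["tool_rot"]).as_matrix()
need([.589,.006,.082+.1583+.0028],M,x["tcp_pos"])
s=snapshot("wrist");P,R,o=cloud(s)
m=(abs(P[...,2]-.003)<.012)&(s["image"].max(2)<60)&(np.hypot(P[...,0]-.59,P[...,1])<.18)
Q=onplane(R,o,.004)[m][:,:2]*1000
print("mat",m.sum(),cv2.minAreaRect(Q.astype(np.float32)))
s=snapshot("scene"); cv2.imwrite("pics/c2.png",s["image"]); P,R,o=cloud(s)
for n in ("scene","side"):
    s=snapshot(n);P,R,o=cloud(s)
    q=(np.hypot(P[...,0]-.589,P[...,1]-.004)<.085)&(P[...,2]>.12)&(P[...,2]<.16)
    print(n,q.sum(),cv2.minEnclosingCircle((P[q][:,:2]*1000).astype(np.float32)))
E
```

```text
t 8.65 tcp [0.5882 0.0033 0.3626] ydir deg -65.82 z [ 9.0e-04 -2.7e-03 -1.0e+00] F [-0.1  0.3 -2.7] gap 0.3349982954302601 q [-0.18  0.53  1.57 -0.    1.04  0.97]
tool shift to xyz (mm): [  1.9  -2.5 119.5]
mat 8150 ((589.3222045898438, 6.069908142089844), (217.0657958984375, 217.68832397460938), 7.683429718017578)
scene 994 ((589.0198364257812, 2.233400821685791), 76.9315414428711)
side 1001 ((586.802734375, -1.39433753490448), 75.6713638305664)
```

All three cameras agree on a 2–5 mm correction. Descending to about 10 mm above the mat.

Emit:
servo_tool --rows '[[[3, -2, 15], 0, -1], [[3, -2, 40], 0, -1], [[3, -2, 65], 0, -1], [[3, -2, 90], 0, -1], [[3, -2, 103], 0, -1], [[3, -2, 110], 0, -1], [[3, -2, 110], 0, -1], [[3, -2, 110], 0, -1]]'

```text
t: 9.65
tcp_pos: [0.5908, 0.0061, 0.2536]
tool_rot: [0.978, 0.21, 0.001, 0.002]
force: [-0.3, 0.3, -2.7]
finger_gap: 0.339
```

Emit:
servo_tool --rows '[[[0, 0, 2], 0, -1], [[0, 0, 4], 0, -1], [[0, 0, 6], 0, -1], [[0, 0, 7], 0, -1], [[0, 0, 8], 0, -1], [[0, 0, 8], 0, -1]]'

```text
t: 10.25
tcp_pos: [0.5908, 0.0061, 0.2455]
tool_rot: [0.978, 0.21, 0.001, 0.002]
force: [-0.3, 0.2, -2.1]
finger_gap: 0.336
```

Emit:
servo_tool --rows '[[[0, 0, 1], 0, -1], [[0, 0, 1.5], 0, -1], [[0, 0, 2], 0, -1], [[0, 0, 2.5], 0, -1], [[0, 0, 2.5], 0, -1]]'

```text
t: 10.75
tcp_pos: [0.5908, 0.006, 0.2431]
tool_rot: [0.978, 0.21, 0.001, 0.002]
force: [0.4, 0.1, -1.8]
finger_gap: 0.331
```

Emit:
servo_tool --rows '[[[0, 0, 0.5], 0, -1], [[0, 0, 1], 0, -1], [[0, 0, 1], 0, -1]]'

```text
t: 11.05
tcp_pos: [0.5908, 0.0059, 0.243]
tool_rot: [0.978, 0.21, 0.001, 0.002]
force: [-1.7, -1.1, 4.1]
finger_gap: 0.339
```

The wrist force went from −2.7 to +4.1 N, so the lid is standing on the mat. Releasing and rising.

Emit:
servo_tool --rows '[[[0, 0, 0], 0, 0.2], [[0, 0, 0], 0, 0.6], [[0, 0, 0], 0, 0.6], [[0, 0, 0], 0, 0.6], [[0, 0, -15], 0, 0.6], [[0, 0, -40], 0, 0.6], [[0, 0, -80], 0, 0.6], [[0, 0, -110], 0, 0.6]]'

```text
t: 11.85
tcp_pos: [0.5907, 0.0064, 0.3546]
tool_rot: [0.978, 0.21, 0.002, 0.002]
force: [0.8, -1.0, 0.6]
finger_gap: 0.801
```

Emit:
servo_tool --rows '[[[0, 0, -30], 0, 0.6], [[0, 0, -30], 0, 0.6], [[0, 0, -30], 0, 0.6]]'

```text
t: 12.15
tcp_pos: [0.5905, 0.0065, 0.3852]
tool_rot: [0.978, 0.21, 0.002, 0.003]
force: [-0.8, -0.1, 0.1]
finger_gap: 0.803
```

```bash
python3 - <<'E'
from w import *
state()
for n in ("scene","side","wrist"):
    s=snapshot(n);P,R,o=cloud(s)
    if n=="side": cv2.imwrite("pics/s3.png",s["image"])
    d=np.hypot(P[...,0]-.59,P[...,1]-.005)
    q=(d<.085)&(P[...,2]>.012)&(P[...,2]<.035)
    k=(d<.03)&(abs(P[...,2]-.0965)<.006)&(s["image"].max(2)<70)
    print(n,"rim",q.sum(),cv2.minEnclosingCircle((P[q][:,:2]*1000).astype(np.float32)),"knobtop",P[k].mean(0).round(4), "rim z",np.median(P[q][:,2]))
    m=(abs(P[...,2]-.003)<.012)&(s["image"].max(2)<60)&(d<.17)
    print("  mat",cv2.minAreaRect((onplane(R,o,.004)[m][:,:2]*1000).astype(np.float32)))
    m=(np.hypot(P[...,0]-.502,P[...,1]-.2185)<.04)&(abs(P[...,2]-.122)<.01)&(s["image"].max(2)<60)
    if m.sum()>20: print("  bar",cv2.minAreaRect((P[m][:,:2]*1000).astype(np.float32)))
E
```

```text
t 12.15 tcp [0.5905 0.0065 0.3852] ydir deg -65.76 z [ 0.0057 -0.0042 -1.    ] F [-0.8 -0.1  0.1] gap 0.8029780098953639 q [-0.18  0.5   1.54 -0.    1.09  0.97]
scene rim 750 ((591.5475463867188, 3.1217615604400635), 76.66004180908203) knobtop [0.5932 0.002  0.0948] rim z 0.021555453536215186
  mat ((592.0032348632812, 2.3731765747070312), (213.9757843017578, 213.1829833984375), 7.669450759887695)
  bar ((505.94183349609375, 217.74032592773438), (38.435123443603516, 15.517585754394531), 36.7756462097168)
side rim 775 ((591.0611572265625, 1.2339845895767212), 76.96806335449219) knobtop [ 0.5892 -0.0009  0.0949] rim z 0.022178802934090802
  mat ((588.534912109375, 3.40032958984375), (218.13018798828125, 216.61221313476562), 7.55894136428833)
  bar ((501.42138671875, 215.26956176757812), (42.84754943847656, 11.914714813232422), 26.204364776611328)
wrist rim 4046 ((590.1609497070312, 4.593977451324463), 74.97926330566406) knobtop [0.5914 0.0054 0.0965] rim z 0.02279373556507533
  mat ((589.0899658203125, 5.499626159667969), (217.5350341796875, 218.130859375), 7.633827209472656)
  bar ((503.9582214355469, 219.87557983398438), (44.032569885253906, 13.103789329528809), 22.508590698242188)
```

View pics/s3.png

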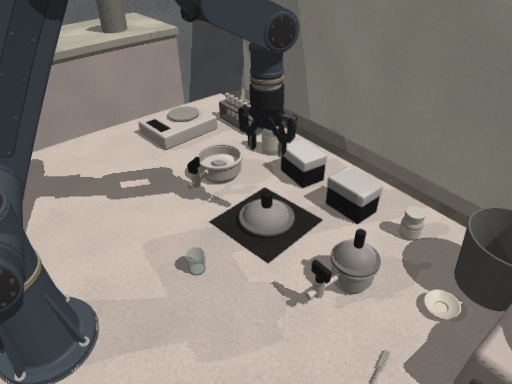

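The lid stands upright at (267,217) in the middle of the mat. The pot at (220,163) is open, its tap lies along the tube, and the gripper is clear. Handing in.

```bash
python3 -c "
from station import *
print(sign_off())"
```

```text
the job is handed in; nothing more can be done
None
```

I opened the larger desiccator's tap a quarter turn clockwise to its stop, then lifted the lid off by the knob. I set it down upright on the mat and handed the job in at about 12 s of the 51 s allowed.

**Last checks**
- **Lid:** its rim centre is within about 1 to 3.5 mm of the mat centre in all three cameras. The knob top is at about 0.095–0.097 m and should be 0.096 m, so the lid is standing flat. When it was set down, the wrist force changed from −2.7 N (hanging) to +4.1 N.
- **Tap:** just after release the bar had turned about 90° from shut, and the stop was felt as a 1.4 N m moment. In the last pictures it still lies along the tube.
- **Robot:** the gripper is open, well above the lid and touching nothing.

**Disagreements**
- **Positions:** the side camera put things about 5–6 mm off the wrist camera in y. I used the wrist camera because it showed the finger pads within about 1 mm of where they should be.
- **Tap angle:** in the final pictures the bar reads 22.5° (wrist) and 26.2° (side). The scene camera reads 37°, but it saw only part of the bar (38 of its 46 mm), so I gave that no weight.

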